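# Fit the tension spring of a tile clamp

### The arm

A 7-joint arm with a two-finger parallel gripper is mounted at the origin on the work surface. World frame = base frame: x ahead of the robot, y to its left, z up, the work surface at z = 0. Lengths are in m, angles in rad, forces in N, time in s.
With the tool pointing down it reaches from about 0.4 to 0.85 m from the base axis. Payload 10.4 kg.
Tool frame: the origin (TCP) lies midway between the tips of the shut fingers; the grasp point (between the pads) lies 19 mm behind it; x points along the fingers, y is the direction in which the jaws open and shut, and the axes are right-handed (so a half turn about x gives the same grasp; the last joint's range is limited). The gripper opens to 87 mm and grips with 3 to 60 N. Pads are 19 mm wide; open, the fingers measure 117 mm over their backs; the gripper's body (75 mm by 190 mm) begins 51 mm behind the grasp point.
Start: joints at [1.088, 0.332, -0.065, 1.46, 0.022, 1.35, -0.088], TCP at [0.277, -0.56, 0.223] pointing down, gripper open.
Joint ranges: [-2.6, 2.6], [-0.5, 2.12], [-1.47, 1.34], [0.16, 2.42], [-1.27, 4.41], [0.06, 2.06], [-2.6, 2.6]. Speed limits (rad/s): [2.22, 2.22, 2.79, 2.79, 3.14, 3.14, 3.14].

### API

Orientations are given as a unit quaternion [x, y, z, w].
In Python, from bench import * gives the robot as it stands.
- The arm moves only by the shell command python3 -m inch 'ROWS' [FORCE]. ROWS is JSON, a list that holds one entry, the list of rows, each a list of 7 numbers: the shift along the world's x, y, z each as a share of 120 mm, from -1 to 1, then the turn, a rotation vector about the world's x, y, z each as a share of 2 pi rad, from -1 to 1, then the closure, from 0 (fully open) to 1 (shut). A call has 1 to 10 rows; each row is the pose to reach, as a shift and turn from the pose commanded when the call began, turning the shorter way round; what a row does not reach only later rows make up. A row lasts 1/10 s, in which the tool goes at most 50 mm and 8.59 degrees, less where a joint would pass 70% of its speed; a pose out of reach is approached as far as the arm can. A call with a number of a shift or a turn outside -1 to 1 is refused whole. A call with a gripper value outside its range is refused whole. The fingers move at their own pace and stop on an object; FORCE is the grip in N (left out, the last holds). Time passes only in rows, so rows that repeat a pose let the fingers close. It gives the time, the measured TCP pose, the force and the opening at its end, in the units of the state.
- read_state(): the state, without advancing time (a new reading comes with each control period).
- camera(name): name is "side" or "top" or "wrist"; returns the picture (400x640x3 uint8, red, green, blue); there is no depth.
- get_calibration(name): a dict with "fx", "fy", "cx", "cy" (pixels), "xyz" and "attitude" of the camera in the world. Camera axes: x right, y up, looking along -z (the intrinsics and any distortion apply to the point x, -y, -z); pixel columns grow to the right and rows downward; lengths in m; the calibration is good to about 2 mm. A picture is of the moment at which its call begins: read the wrist's pose just before it. get_calibration takes no time and is no camera call; for the wrist camera it gives the pose at the moment of the call.
- close_job(): hands the job in, once; it reports no verdict.
The state is a dict: "time": time; "joint_positions": joint angles; "joint_vel": joint speeds; "joint_torque": joint torques, N m; "ee_pos": TCP position; "eef_rot": TCP orientation; "ft_force": force on the tool from outside, world axes, zero at the start; "torque": the same for the moment, N m; "width": finger opening in m.
Only numpy, scipy, OpenCV 4.12 (cv2) and the standard library are available. Lean on these libraries where they do the work, as an engineer would, in place of code of your own. Each camera call takes 0.05 s, during which the arm holds its last target.

### The job

The clamp that holds the painted tile has lost its spring. Take the longer of the two springs from its wooden rest, put its hook down into the square hole of the clamp's plate, then stretch the spring and drop its ring over the clamp's post, both ends fully down, and let go.

Things in the scene. Friction and masses are not known exactly. Their poses are not given: they have to be found in the camera images.
- spring_grip (a point): Centre of the dark upright grip block of the longer of two springs, which lies level on a wooden rest (30 mm wide, 55 mm high). Block 24 mm long (x), 20 wide (y, grasp here), 45 tall. x runs along the spring from hook to ring, z up. Ring centre 35 mm along +x: opening 27, wire 7, outside 41 mm. Ring underside, block foot, hook shoulder and rest top: 22.5 mm below this point. About 170 g.
- spring_hook (a point): Lower tip of the long spring's hook: a pin of 8 mm diameter, straight down 40 mm from the hook's shoulder; unstretched 115 mm along -x and 62.5 mm below the grip block's centre. The spring does not bend; it stretches along x by up to 45 mm, pulling 1.8 N + 0.15 N per mm: grip it firmly. The spare on the other rest is alike but 45 mm shorter, too short to use.
- hole (a point): Centre of the square hole, 26 mm wide, at the top face of the fixed clamp's steel plate (60 x 60 x 10 mm, top 60 mm above the bench; free depth below the top 46 mm). x points from hole to post, z up. The hole goes through; the hook's shoulder comes to rest on the plate.
- post (a point): Foot, on its axis, of the clamp's upright steel post: 10 mm diameter, 16 mm high above this point, on a 50 x 50 mm steel block whose top is level with the hole plate's top. It stands 185 mm from the hole's centre along x, so the spring must be stretched. The level spring's ring clears the post's top while the hook's tip is less than 24 mm below the plate's top.
Things that resemble listed ones, but are neither listed nor needed, are in the scene too. What is shaped like the part that bears spring_grip but yellow is not meant.

How it is judged:
On the way:
1. the hook's tip is in the hole, 6 mm or more below the plate's top, while the ring is still above the post (horizontal distance between spring_hook and hole below 0.016 m and z of spring_hook in the frame of hole below -0.006 m and z of spring_grip in the frame of post above 0.034 m), for 0.1 s.
At the end, for the whole second after the job is handed in: The long spring's hook stands in the square hole, its tip at least 25 mm below the plate's top; its ring is round the post and down to within about 10 mm of the post's foot; the spring is stretched (by some 8 mm or more), released and at rest (horizontal distance between spring_hook and hole below 0.016 m and z of spring_hook in the frame of hole below -0.025 m and x of spring_grip in the frame of post between -0.052 and -0.018 m and y of spring_grip in the frame of post between -0.016 and 0.016 m and z of spring_grip in the frame of post below 0.032 m and distance between spring_grip and spring_hook above 0.138 m and linear speed of spring below 0.03 m/s); the robot touches nothing.
It also fails if it takes over 40 s, if anything falls off the work surface, if the arm or the gripper's body presses on something with over 40 N, if the wrist force passes 120 N, or if a joint passes its speed limit or range.

## Working session

There is one attempt and no reset: what is moved stays moved. The work goes in short steps, Python scripts to look and compute and a shell command to move; the robot and the scene stay as the last step left them, time stands still between calls to the robot, and variables do not carry over. Pictures are saved under pics/ and viewed, and the job is handed in when it is done.

```bash
ls; mkdir -p pics; python3 - <<'E'
from bench import *
import cv2
s=read_state()
print(s)
for n in ["side","top","wrist"]:
    print(n,get_calibration(n))
    cv2.imwrite(f"pics/a_{n}.png",camera(n)[:,:,::-1])
E
```

```text
pics
{'time': 0.0, 'joint_positions': array([ 1.08837455,  0.33286396, -0.06471378,  1.46097865,  0.02163849,
        1.34993303, -0.08849941]), 'joint_vel': array([-0.00037779,  0.00071774,  0.00039027, -0.00168083, -0.00030633,
        0.00058109,  0.00030882]), 'joint_torque': array([-6.68290941e-04, -6.23246455e+01,  2.38553574e-02, -3.89899921e+01,
       -6.16010372e-02,  3.95619997e-02,  1.51703102e-04]), 'ee_pos': array([ 0.27717146, -0.55971524,  0.22174112]), 'eef_rot': array([-0.68834114, -0.16166002,  0.68865236, -0.16065628]), 'ft_force': array([ 0.15163219, -0.00528629, -0.05681037]), 'torque': array([ 0.0253501 ,  0.00406867, -0.03215041]), 'width': 0.08703132053433206}
side {'fx': 364.37274482480717, 'fy': 364.37274482480717, 'cx': 316.41358262576784, 'cy': 194.9957115617091, 'xyz': array([0.24317773, 0.48792743, 0.57145739]), 'attitude': array([-0.09601397,  0.3971169 ,  0.88450539, -0.22523255])}
top {'fx': 518.835414938648, 'fy': 518.835414938648, 'cx': 322.66344392040344, 'cy': 202.41944338702925, 'xyz': array([0.41736776, 0.02043736, 1.04893647]), 'attitude': array([-0.02871567,  0.03140933,  0.71010127, -0.70281224])}
wrist {'fx': 301.6131972154856, 'fy': 301.6131972154856, 'cx': 313.31474547636805, 'cy': 199.17501111555612, 'xyz': array([ 0.34528783, -0.52690631,  0.38382386]), 'attitude': array([-0.11850911,  0.07458372, -0.52185889,  0.84146073])}
```

View pics/a_top.png

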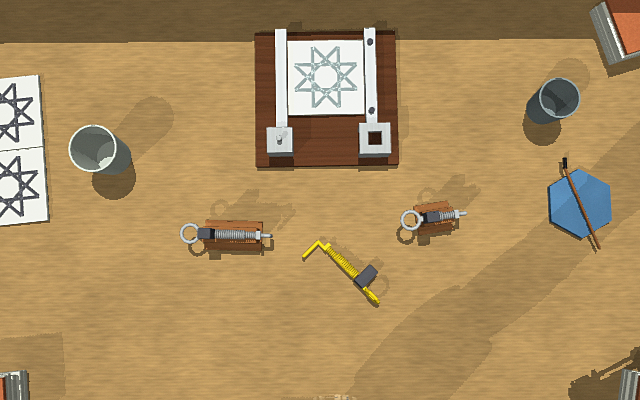

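View pics/a_side.png

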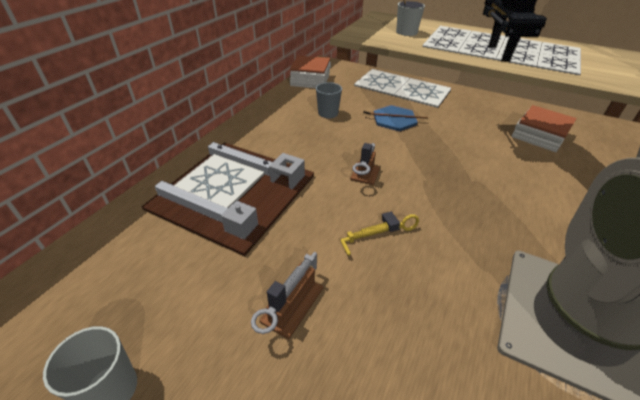

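View pics/a_wrist.png

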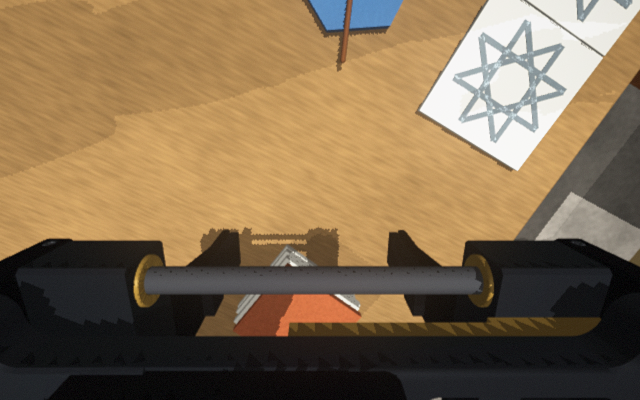

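The top view shows these candidates:
- Long grey spring on its wooden rest: block at (206,234), ring at (190,233), hook end at (266,236).
- Spare short spring: block at (430,217), ring at (411,219).
- Yellow decoy: block at (367,275).

The clamp's hole is at about (375,138) and its post at about (280,138). I choose the grey spring at (206,234) and will check it in a close crop.

```bash
cat > h.py <<'E'
import numpy as np, cv2
from scipy.spatial.transform import Rotation as R
from bench import *
def ray(n,u,v,c=None):
    c=c or get_calibration(n)
    d=np.array([(u-c["cx"])/c["fx"],-(v-c["cy"])/c["fy"],-1.])
    return np.array(c["xyz"]),R.from_quat(c["attitude"]).apply(d)
def onz(n,u,v,z,c=None):
    o,d=ray(n,u,v,c); return o+d*(z-o[2])/d[2]
def proj(n,p,c=None):
    c=c or get_calibration(n)
    q=R.from_quat(c["attitude"]).inv().apply(np.array(p)-c["xyz"])
    return np.array([c["cx"]+c["fx"]*q[0]/-q[2], c["cy"]-c["fy"]*q[1]/-q[2]])
def two(n1,u1,v1,n2,u2,v2,c1=None,c2=None):
    o1,d1=ray(n1,u1,v1,c1);o2,d2=ray(n2,u2,v2,c2)
    A=np.stack([d1,-d2],1);t=np.linalg.lstsq(A,o2-o1,rcond=None)[0]
    a=o1+t[0]*d1;b=o2+t[1]*d2
    return (a+b)/2,np.linalg.norm(a-b)
E
python3 - <<'E'
import cv2,numpy as np
t=cv2.imread("pics/a_top.png");s=cv2.imread("pics/a_side.png")
a=cv2.resize(t[205:265,170:290],None,fx=6,fy=6,interpolation=cv2.INTER_CUBIC)[:290]
b=cv2.resize(t[115:170,255:400],None,fx=5,fy=5,interpolation=cv2.INTER_CUBIC)
cv2.imwrite("pics/c1.png",a)
cv2.imwrite("pics/c2.png",b)
c=cv2.resize(s[245:345,240:340],None,fx=6,fy=6,interpolation=cv2.INTER_CUBIC)
cv2.imwrite("pics/c3.png",c)
c=cv2.resize(s[140:250,190:320],None,fx=5,fy=5,interpolation=cv2.INTER_CUBIC)
cv2.imwrite("pics/c4.png",c)
E
```

```text
(no output)
```

View pics/c1.png

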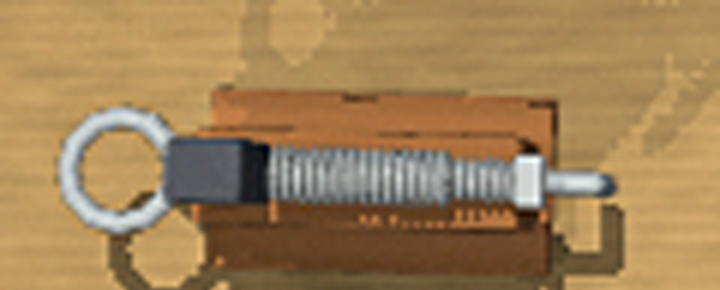

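View pics/c2.png

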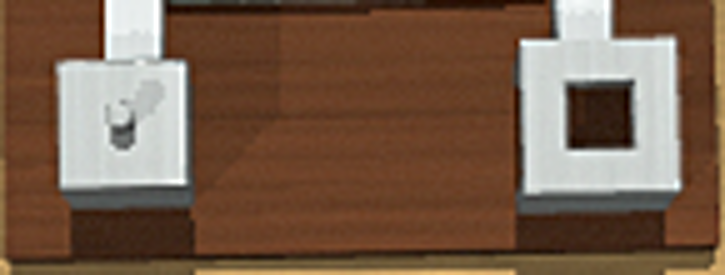

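View pics/c3.png

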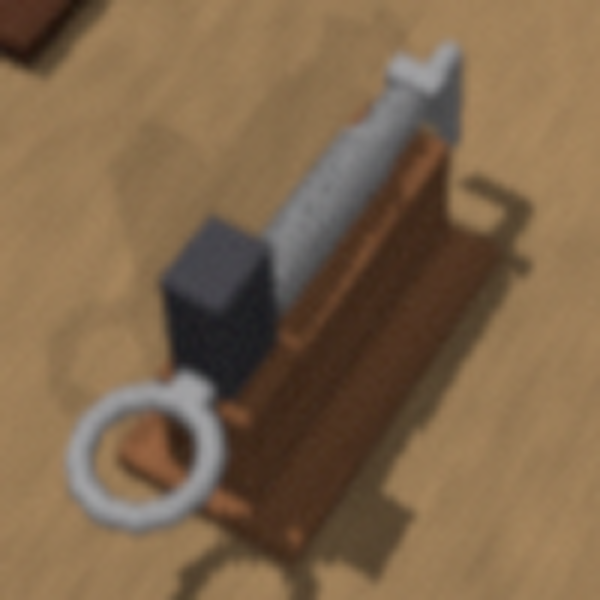

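View pics/c4.png

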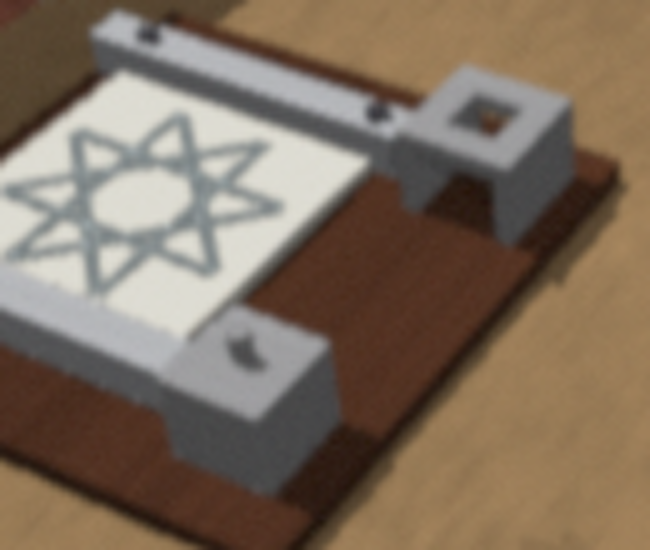

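The crops confirm the choice. The grey spring has its ring at crop c1 (118,170), its dark block at (205,170) and its hook tip at about (610,185). Crop c2 shows the post block on the left and the square hole on the right.

```bash
python3 - <<'E'
from h import *
c=get_calibration("top")
def m(n,x,y,z): 
    p=onz("top",x,y,z,c); print(n,p.round(4)); return p
f=lambda x,y:(170+(x+.5)/6-.5,205+(y+.5)/6-.5)
g=lambda x,y:(255+(x+.5)/5-.5,115+(y+.5)/5-.5)
b=m("block top",*f(205,170),.100)
for q in [(165,138),(243,138),(243,202),(165,202)]: m("corner",*f(*q),.1)
r=m("ring",*f(118,170),.0585)
k=m("hookshoulder end",*f(612,185),.0585)
print("ring-block",np.linalg.norm((r-b)[:2]),"block-hook",np.linalg.norm((k-b)[:2]))
d=(r-k)[:2];print("yaw",np.degrees(np.arctan2(d[1],d[0])))
h=m("hole",*g(600.5,114.5),.06)
P=m("plate",*g(599.5,116.5),.06)
pb=m("postblock",*g(122.5,125),.06)
pt=m("posttop",*g(119,111),.076); 
for a in [(h,pb)]:
  d=(a[1]-a[0])[:2];print(np.linalg.norm(d),np.degrees(np.arctan2(d[1],d[0])))
# side crosschecks
s=lambda x,y,u0,v0,k:(u0+(x+.5)/k-.5,v0+(y+.5)/k-.5)
cs=get_calibration("side")
print("side blocktop",onz("side",*s(218,258,240,245,6),.1,cs).round(4))
print("side ring",onz("side",*s(147,455,240,245,6),.0585,cs).round(4))
print("side hole",onz("side",*s(487,115,190,140,5),.06,cs).round(4))
print("side postblock",onz("side",*s(247,362,190,140,5),.06,cs).round(4))
E
```

```text
block top [0.4446 0.234  0.1   ]
corner [0.4545 0.2462 0.1   ]
corner [0.4542 0.2225 0.1   ]
corner [0.4348 0.2224 0.1   ]
corner [0.435  0.2461 0.1   ]
ring [0.4461 0.2709 0.0585]
hookshoulder end [0.4397 0.1142 0.0585]
ring-block 0.0369645559289093 block-hook 0.11991598739820272
yaw 87.66854808594931
hole [ 0.6267 -0.0857  0.06  ]
plate [ 0.6259 -0.0853  0.06  ]
postblock [0.6243 0.0991 0.06  ]
posttop [0.6264 0.0992 0.076 ]
0.18488609844722081 90.71752903454654
side blocktop [0.4439 0.2357 0.1   ]
side ring [0.4453 0.2713 0.0585]
side hole [ 0.6251 -0.085   0.06  ]
side postblock [0.6221 0.1014 0.06  ]
```

```bash
cat > st.py <<'E'
from h import *
def show(tgt=None,yaw=None):
    s=read_state(); r=R.from_quat(s["eef_rot"]); M=r.as_matrix()
    a=np.degrees(np.arctan2(M[1,1],M[0,1]))
    print("t",round(s["time"],2),"ee",s["ee_pos"].round(4),"toolx",M[:,0].round(4),"jaw ang",round(a,2),"w",round(s["width"],4),"F",s["ft_force"].round(2),"T",s["torque"].round(2),"q",s["joint_positions"].round(2))
    if tgt is not None:
        print("shift share",((np.array(tgt)-s["ee_pos"])/.12).round(4))
    if yaw is not None:
        for y in (yaw,yaw+180):
            # target: tool x down, jaw at y
            yy=np.radians(y); Y=np.array([np.cos(yy),np.sin(yy),0]);X=np.array([0,0,-1.])
            T=R.from_matrix(np.stack([X,Y,np.cross(X,Y)],1))
            v=(T*r.inv()).as_rotvec(); print("turn",y,(v/(2*np.pi)).round(4),np.degrees(np.linalg.norm(v)).round(1))
if __name__=="__main__":
    import sys
    a=[float(x) for x in sys.argv[1:]]
    show(a[:3] if len(a)>=3 else None,a[3] if len(a)>3 else None)
E
python3 st.py 0.4445 0.2345 0.25 -2.3
```

```text
t 0.15 ee [ 0.2773 -0.5598  0.2219] toolx [-5.e-04  1.e-03 -1.e+00] jaw ang -63.65 w 0.0873 F [ 0.63 -0.25 -0.44] T [ 0.    0.04 -0.03] q [ 1.09  0.33 -0.06  1.46  0.02  1.35 -0.09]
shift share [1.3936 6.6192 0.2338]
turn -2.3 [-1.000e-04 -2.000e-04  1.704e-01] 61.4
turn 177.7 [-2.000e-04  1.000e-04 -3.296e-01] 118.6
```

```bash
python3 -m inch '[[[1,1,0.25,0,0,0.085,0],[1,1,0.25,0,0,0.085,0],[1,1,0.25,0,0,0.085,0],[1,1,0.25,0,0,0.085,0]]]' 60; python3 -m inch '[[[0.3,1,0,0,0,0.085,0],[0.3,1,0,0,0,0.085,0],[0.3,1,0,0,0,0.085,0],[0.3,1,0,0,0,0.085,0]]]'; python3 st.py  0.4445 0.2345 0.25 -2.3
```

```text
time: 0.55
ee_pos: [0.4015, -0.4359, 0.2535]
eef_rot: [0.62, 0.341, -0.619, 0.341]
ft_force: [1.5, -0.8, 0.2]
width: 0.0869
time: 0.95
ee_pos: [0.4353, -0.3155, 0.2529]
eef_rot: [0.508, 0.492, -0.507, 0.492]
ft_force: [-0.5, -0.9, 0.0]
width: 0.0871
t 0.95 ee [ 0.4353 -0.3155  0.2529] toolx [ 8.e-04  7.e-04 -1.e+00] jaw ang -1.74 w 0.0871 F [-0.54 -0.86  0.02] T [-0.04 -0.07  0.  ] q [ 0.87  0.15 -0.36  1.63  0.05  1.37  0.47]
shift share [ 0.0765  4.5835 -0.0242]
turn -2.3 [-0.0001  0.0001 -0.0015] 0.6
turn 177.7 [-2.000e-04 -2.000e-04  4.985e-01] 179.4
```

```bash
for i in 1 2; do python3 -m inch '[[[0,1,0,0,0,0,0],[0,1,0,0,0,0,0],[0,1,0,0,0,0,0]]]'; done;  python3 st.py  0.4445 0.2345 0.25 -2.3
```

```text
time: 1.25
ee_pos: [0.4337, -0.1955, 0.2527]
eef_rot: [0.51, 0.49, -0.509, 0.49]
ft_force: [-0.0, -0.5, 0.1]
width: 0.087
time: 1.55
ee_pos: [0.4332, -0.0754, 0.2528]
eef_rot: [0.509, 0.49, -0.509, 0.491]
ft_force: [1.0, -0.5, -0.4]
width: 0.0874
t 1.55 ee [ 0.4332 -0.0754  0.2528] toolx [ 4.e-04 -0.e+00 -1.e+00] jaw ang -2.17 w 0.0874 F [ 0.99 -0.49 -0.35] T [-0.07 -0.14  0.01] q [ 0.67 -0.08 -0.57  1.84 -0.04  1.36  0.08]
shift share [ 0.0941  2.5828 -0.0231]
turn -2.3 [ 0.      0.0001 -0.0004] 0.1
turn 177.7 [-1.000e-04  0.000e+00  4.996e-01] 179.9
```

```bash
python3 -m inch '[[[0.05,1,0,0,0,0,0],[0.05,1,0,0,0,0,0],[0.05,1,0,0,0,0,0]]]';python3 -m inch '[[[0.05,1,0,0,0,0,0],[0.05,1,0,0,0,0,0],[0.05,1,0,0,0,0,0]]]'; python3 -m inch '[[[0,0.58,-0.6,0,0,0,0],[0,0.58,-0.6,0,0,0,0],[0,0.58,-0.6,0,0,0,0]]]'; python3 st.py  0.4445 0.2345 0.0635 -2.3; python3 - <<'E'
from h import *
c=get_calibration("wrist"); im=camera("wrist")[:,:,::-1]
cv2.imwrite("pics/w1.png",im)
cv2.imwrite("pics/s1.png",camera("side")[:,:,::-1])
print(proj("wrist",[.4445,.2345,.1],c),proj("wrist",[.446,.27,.0585],c))
E
```

```text
time: 1.85
ee_pos: [0.4389, 0.0447, 0.2528]
eef_rot: [0.51, 0.49, -0.509, 0.491]
ft_force: [0.3, -0.3, 1.1]
width: 0.0867
time: 2.15
ee_pos: [0.4444, 0.1647, 0.2529]
eef_rot: [0.51, 0.491, -0.509, 0.49]
ft_force: [0.3, -0.7, -0.0]
width: 0.087
time: 2.45
ee_pos: [0.4418, 0.2328, 0.1762]
eef_rot: [-0.508, -0.493, 0.511, -0.489]
ft_force: [-0.1, 0.1, 0.3]
width: 0.0867
t 2.45 ee [0.4418 0.2328 0.1762] toolx [-7.1e-03  7.0e-04 -1.0e+00] jaw ang -2.12 w 0.0867 F [-0.06  0.15  0.3 ] T [-0.04  0.02  0.  ] q [ 0.28  0.2  -0.94  1.8   0.16  1.23 -0.74]
shift share [ 0.0222  0.014  -0.9395]
turn -2.3 [-0.0001 -0.0011 -0.0005] 0.4
turn 177.7 [ 1.800e-03 -2.000e-04  4.995e-01] 179.8
[317.35295488 205.01978899] [317.42314108 155.12086254]
```

View pics/w1.png

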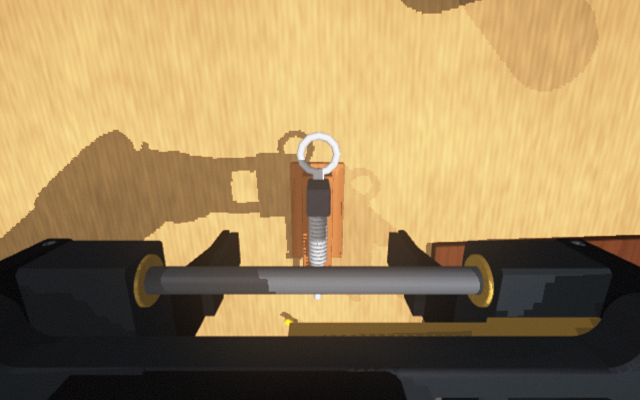

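View pics/s1.png

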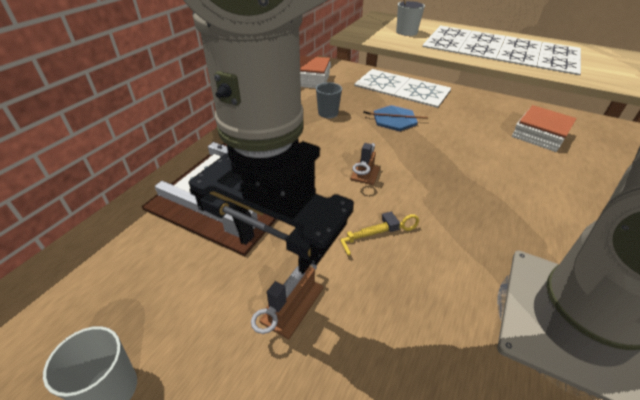

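```bash
python3 st.py  0.4445 0.2345 0.0635 -2.3; python3 -m inch '[[[0,0.02,-0.5,0,0,0,0],[0,0.02,-0.5,0,0,0,0],[0,0.02,-0.5,0,0,0,0]]]'; python3 st.py  0.4445 0.2345 0.0635 -2.3
```

```text
t 2.55 ee [0.4446 0.2299 0.1798] toolx [-2.2e-03  1.0e-04 -1.0e+00] jaw ang -2.34 w 0.0864 F [-0.04  0.39  0.16] T [-0.06 -0.05  0.07] q [ 0.29  0.19 -0.93  1.8   0.16  1.23 -0.73]
shift share [-0.001   0.0384 -0.9694]
turn -2.3 [-0.     -0.0004  0.0001] 0.1
turn 177.7 [-0.0006  0.     -0.4999] 180.0
time: 2.85
ee_pos: [0.445, 0.2306, 0.1203]
eef_rot: [-0.51, -0.489, 0.512, -0.489]
ft_force: [0.4, 0.3, 0.4]
width: 0.0869
t 2.85 ee [0.445  0.2306 0.1203] toolx [-0.002  -0.0011 -1.    ] jaw ang -2.52 w 0.0869 F [0.42 0.26 0.39] T [-0.01 -0.14  0.01] q [ 0.25  0.27 -0.91  1.87  0.23  1.12 -0.79]
shift share [-0.0044  0.0325 -0.4734]
turn -2.3 [ 0.0002 -0.0003  0.0006] 0.3
turn 177.7 [-5.000e-04 -3.000e-04 -4.994e-01] 179.8
```

```bash
python3 -m inch '[[[0,0.033,-0.4,0,0,0,0],[0,0.033,-0.47,0,0,0,0],[0,0.033,-0.47,0,0,0,0]]]'; python3 st.py  0.4445 0.2345 0.0635 -2.3
python3 - <<'E'
from h import *
cv2.imwrite("pics/s2.png",cv2.resize(camera("side")[180:380,180:400,::-1],None,fx=3,fy=3))
E
```

```text
time: 3.15
ee_pos: [0.4455, 0.2355, 0.0649]
eef_rot: [-0.51, -0.489, 0.511, -0.489]
ft_force: [-0.1, -0.5, 1.1]
width: 0.0869
t 3.15 ee [0.4455 0.2355 0.0649] toolx [-8.e-04 -4.e-04 -1.e+00] jaw ang -2.47 w 0.0869 F [-0.07 -0.51  1.07] T [ 0.01 -0.13  0.  ] q [ 0.2   0.35 -0.88  1.91  0.32  1.02 -0.86]
shift share [-0.0082 -0.008  -0.012 ]
turn -2.3 [ 0.0001 -0.0001  0.0005] 0.2
turn 177.7 [-2.000e-04 -1.000e-04 -4.995e-01] 179.8
```

View pics/s2.png

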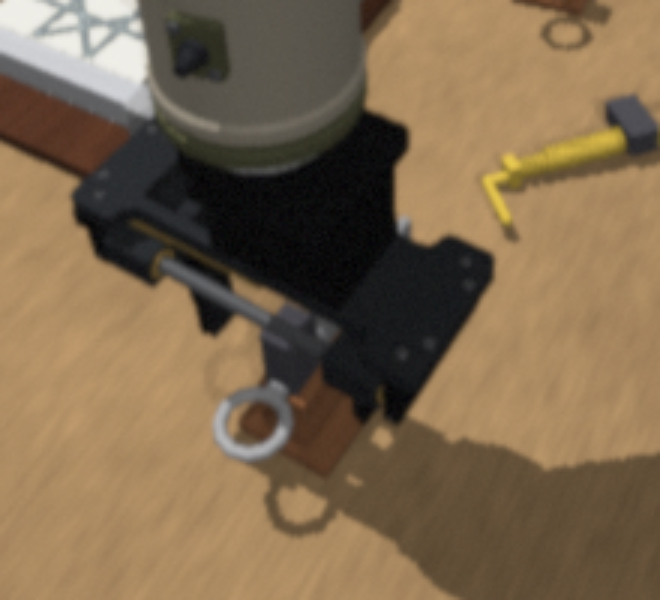

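The block at about crop (300,350) stands between the open jaws, and the spring has not been disturbed. Closing now.

```bash
python3 -m inch '[[[0,0,0,0,0,0,1],[0,0,0,0,0,0,1],[0,0,0,0,0,0,1],[0,0,0,0,0,0,1],[0,0,0,0,0,0,1],[0,0,0,0,0,0,1]]]' 60; python3 st.py  0.4445 0.2345 0.0635 -2.3; 
```

```text
time: 3.8
ee_pos: [0.4454, 0.2359, 0.0642]
eef_rot: [0.511, 0.489, -0.511, 0.489]
ft_force: [0.8, 1.2, 0.7]
width: 0.0469
t 3.8 ee [0.4454 0.2359 0.0642] toolx [ 1.e-04  0.e+00 -1.e+00] jaw ang -2.45 w 0.0469 F [0.81 1.24 0.67] T [-0.07 -0.11  0.03] q [ 0.2   0.35 -0.88  1.92  0.32  1.02 -0.87]
shift share [-0.0075 -0.0114 -0.0062]
turn -2.3 [-0.      0.      0.0004] 0.2
turn 177.7 [ 0.      0.     -0.4996] 179.8
```

```bash
python3 -m inch '[[[0,0,0,0,0,0,1],[0,0,0,0,0,0,1],[0,0,0,0,0,0,1],[0,0,0,0,0,0,1],[0,0,0,0,0,0,1],[0,0,0,0,0,0,1]]]' 60; python3 st.py  0.4445 0.2345 0.0635 -2.3; 
```

```text
time: 4.4
ee_pos: [0.4454, 0.2359, 0.0641]
eef_rot: [0.511, 0.489, -0.511, 0.489]
ft_force: [0.9, 0.1, -0.0]
width: 0.0195
t 4.4 ee [0.4454 0.2359 0.0641] toolx [ 0.  0. -1.] jaw ang -2.46 w 0.0195 F [ 0.88  0.08 -0.03] T [ 0.06 -0.11  0.03] q [ 0.2   0.35 -0.88  1.92  0.32  1.02 -0.87]
shift share [-0.0071 -0.0114 -0.0054]
turn -2.3 [-0.      0.      0.0004] 0.2
turn 177.7 [ 0.      0.     -0.4996] 179.8
```

```bash
python3 -m inch '[[[0,0,0.3,0,0,0,1],[0,0,0.6,0,0,0,1],[0,0,0.9,0,0,0,1],[0,0,0.9,0,0,0,1]]]' 60; python3 st.py; python3 - <<'E'
from h import *
cv2.imwrite("pics/s3.png",cv2.resize(camera("side")[130:330,180:400,::-1],None,fx=3,fy=3))
cv2.imwrite("pics/t3.png",cv2.resize(camera("top")[150:290,130:350,::-1],None,fx=3,fy=3))
E
```

```text
time: 4.8
ee_pos: [0.4472, 0.2373, 0.1764]
eef_rot: [0.513, 0.488, -0.508, 0.49]
ft_force: [-0.1, -0.0, -2.5]
width: 0.0196
t 4.8 ee [0.4472 0.2373 0.1764] toolx [ 0.0064  0.0021 -1.    ] jaw ang -2.45 w 0.0196 F [-0.1  -0.03 -2.49] T [ 0.04 -0.15 -0.01] q [ 0.28  0.2  -0.94  1.8   0.18  1.22 -0.76]
```

View pics/s3.png

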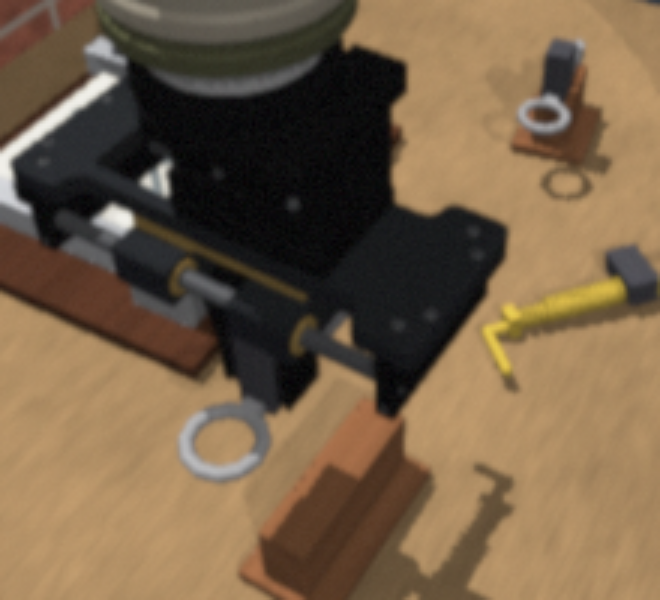

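View pics/t3.png

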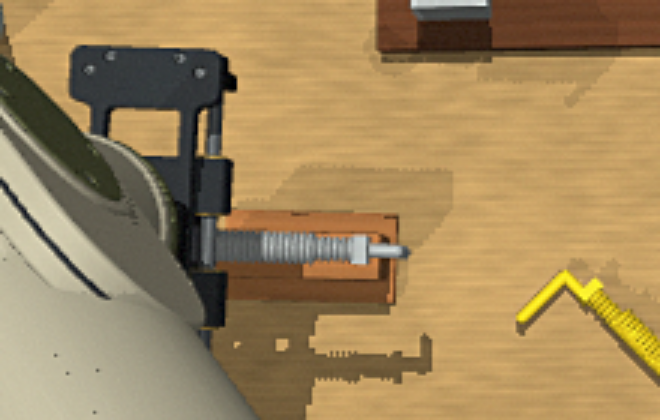

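```bash
python3 -m inch '[[[0.25,-0.3,0,0,0,0.0036,1],[0.5,-0.6,0,0,0,0.0036,1],[0.75,-0.86,0,0,0,0.0036,1],[0.75,-0.86,0,0,0,0.0036,1]]]' 60; python3 -m inch '[[[0.25,-0.3,0,0,0,0.0036,1],[0.5,-0.6,0,0,0,0.0036,1],[0.74,-0.86,0,0,0,0.0036,1],[0.74,-0.86,0,0,0,0.0036,1],[0.74,-0.86,0,0,0,0.0036,1],[0.74,-0.86,0,0,0,0.0036,1]]]'; python3 st.py 0.6263 0.031 0.12 0.2; python3 - <<'E'
from h import *
cv2.imwrite("pics/s4.png",cv2.resize(camera("side")[60:260,130:350,::-1],None,fx=3,fy=3))
cv2.imwrite("pics/t4.png",cv2.resize(camera("top")[50:200,250:410,::-1],None,fx=4,fy=4,interpolation=cv2.INTER_CUBIC))
print(proj("top",[.6265,-.0855,.0875+.06]),proj("top",[.6265,-.0855,.06]))
E
```

```text
time: 5.3
ee_pos: [0.538, 0.126, 0.1696]
eef_rot: [-0.506, -0.493, 0.508, -0.493]
ft_force: [-0.5, 0.1, -2.9]
width: 0.0199
time: 5.9
ee_pos: [0.6231, 0.0309, 0.171]
eef_rot: [0.499, 0.502, -0.499, 0.5]
ft_force: [1.3, 0.3, -1.7]
width: 0.0198
t 5.9 ee [0.6231 0.0309 0.171 ] toolx [-2.e-03  7.e-04 -1.e+00] jaw ang 0.24 w 0.0198 F [ 1.32  0.32 -1.68] T [ 0.13 -0.06  0.02] q [ 0.45  0.47 -0.77  1.5   0.33  1.31 -0.34]
shift share [ 0.0263  0.001  -0.4248]
turn 0.2 [-0.0001 -0.0003 -0.0001] 0.1
turn 180.2 [ 5.000e-04 -2.000e-04  4.999e-01] 180.0
[379.68180687 127.20673245] [374.57609297 137.58452498]
```

View pics/s4.png

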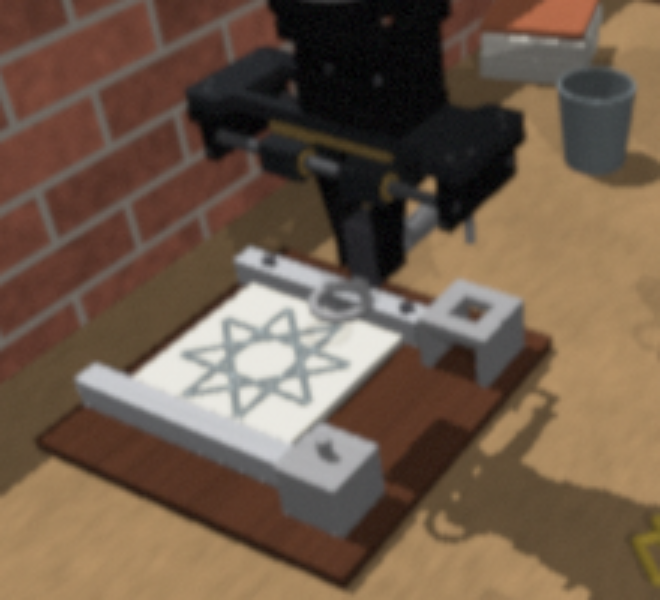

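View pics/t4.png

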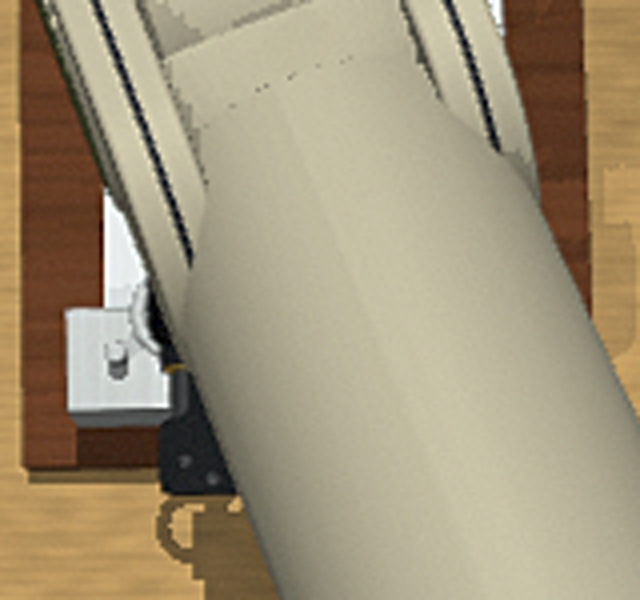

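```bash
python3 st.py 0.6263 0.031 0.115 0.2; python3 - <<'E'
from h import *
s=read_state();e=s["ee_pos"]
c=get_calibration("wrist");im=camera("wrist")[:,:,::-1];cv2.imwrite("pics/w4.png",im)
tip=e+[0,-.1164,.0134-.0625]
print(e,"tip",tip,proj("side",tip),"wrist",proj("wrist",tip,c),"hole",proj("wrist",[.6265,-.0855,.06],c))
sm=camera("side")[:,:,::-1]
cv2.imwrite("pics/s4b.png",cv2.resize(sm[100:180,240:320],None,fx=7,fy=7,interpolation=cv2.INTER_CUBIC))
E
```

```text
t 6.0 ee [0.6234 0.0309 0.1718] toolx [-7.e-04  1.e-04 -1.e+00] jaw ang 0.26 w 0.0192 F [-0.48  0.02 -1.32] T [ 0.04 -0.06  0.05] q [ 0.45  0.47 -0.77  1.5   0.33  1.31 -0.34]
shift share [ 0.0241  0.0011 -0.4732]
turn 0.2 [-0.     -0.0001 -0.0002] 0.1
turn 180.2 [ 2.000e-04 -0.000e+00  4.998e-01] 179.9
[0.62340342 0.03086582 0.17178584] tip [ 0.62340342 -0.08553418  0.12268584] [286.49647213 139.98275048] wrist [312.96401994 347.43430899] hole [315.97349785 302.60855185]
```

View pics/s4b.png

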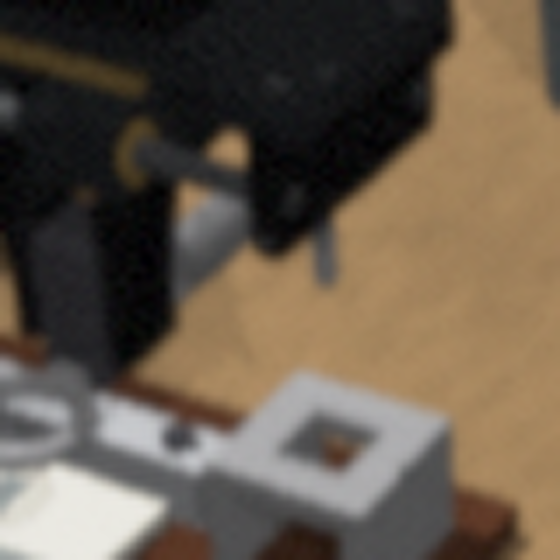

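View pics/w4.png

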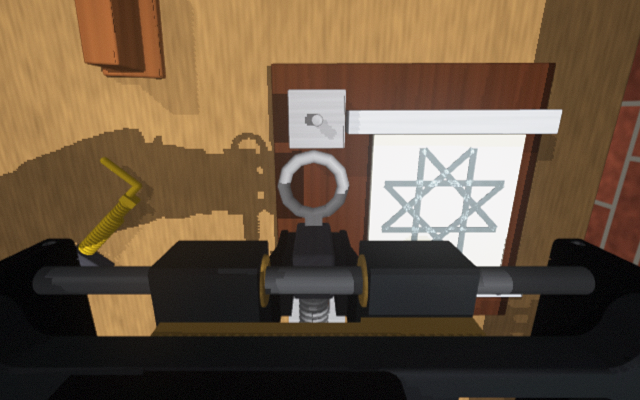

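```bash
python3 - <<'E'
from h import *
c=get_calibration("wrist")
print("postblock",onz("wrist",317,119,.06,c),"ring",onz("wrist",314,186,.1715+.0134-.019,c))
E
python3 -m inch '[[[0.02,0,-0.2,0,0,0,1],[0.02,0,-0.42,0,0,0,1],[0.02,0,-0.42,0,0,0,1],[0.02,0,-0.42,0,0,0,1]]]' 60
python3 st.py 0.626 0.031 0.097 0.2; python3 - <<'E'
from h import *
s=read_state();e=s["ee_pos"]
tip=e+[.0007,-.1164,.0134-.0625]
print("tip",tip,proj("side",tip))
sm=camera("side")[:,:,::-1]
cv2.imwrite("pics/s5.png",cv2.resize(sm[110:210,220:320],None,fx=6,fy=6,interpolation=cv2.INTER_CUBIC))
E
```

```text
postblock [0.62648059 0.10008206 0.06      ] ring [0.62369168 0.06520017 0.1659    ]
time: 6.5
ee_pos: [0.6264, 0.0298, 0.1223]
eef_rot: [0.499, 0.501, -0.499, 0.501]
ft_force: [-0.2, 0.2, -0.6]
width: 0.0196
t 6.5 ee [0.6264 0.0298 0.1223] toolx [-3.e-04  1.e-04 -1.e+00] jaw ang 0.17 w 0.0196 F [-0.23  0.2  -0.57] T [ 0.04 -0.12 -0.04] q [ 0.44  0.52 -0.75  1.55  0.37  1.23 -0.37]
shift share [-0.0033  0.0098 -0.2108]
turn 0.2 [-0.     -0.      0.0001] 0.0
turn 180.2 [-1.000e-04  0.000e+00 -4.999e-01] 180.0
tip [ 0.62709036 -0.08657357  0.0731904 ] [286.35418376 157.40995738]
```

View pics/s5.png

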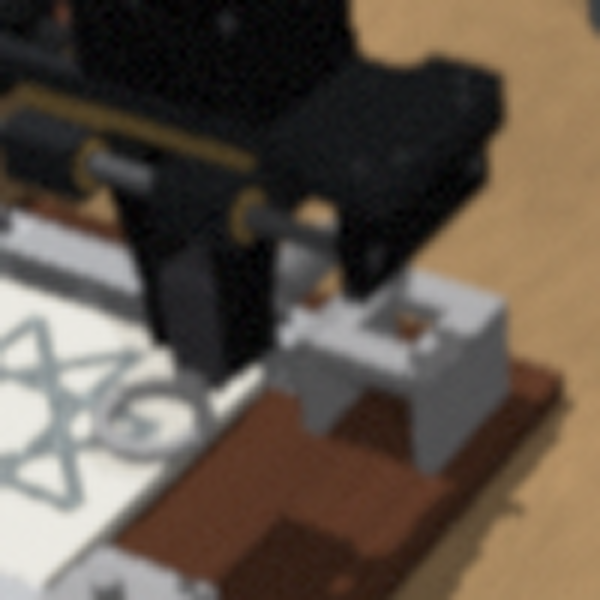

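```bash
python3 -m inch '[[[0,0.01,-0.08,0,0,0,1],[0,0.01,-0.16,0,0,0,1],[0,0.01,-0.21,0,0,0,1],[0,0.01,-0.21,0,0,0,1],[0,0.01,-0.21,0,0,0,1],[0,0.01,-0.21,0,0,0,1]]]' 60
python3 st.py 0.626 0.031 0.097 0.2; python3 - <<'E'
from h import *
sm=camera("side")[:,:,::-1]
cv2.imwrite("pics/s6.png",cv2.resize(sm[110:210,220:320],None,fx=6,fy=6,interpolation=cv2.INTER_CUBIC))
cv2.imwrite("pics/w6.png",camera("wrist")[:,:,::-1])
E
```

```text
time: 7.15
ee_pos: [0.6268, 0.0307, 0.0969]
eef_rot: [0.5, 0.5, -0.499, 0.501]
ft_force: [0.2, 0.4, -2.0]
width: 0.0194
t 7.15 ee [0.6268 0.0307 0.0969] toolx [ 5.e-04  1.e-04 -1.e+00] jaw ang 0.13 w 0.0194 F [ 0.18  0.37 -1.99] T [ 0.01 -0.08 -0.02] q [ 0.43  0.54 -0.74  1.57  0.38  1.18 -0.38]
shift share [-0.0067  0.0024  0.0008]
turn 0.2 [-0.      0.0001  0.0002] 0.1
turn 180.2 [ 1.000e-04  0.000e+00 -4.998e-01] 179.9
```

View pics/s6.png

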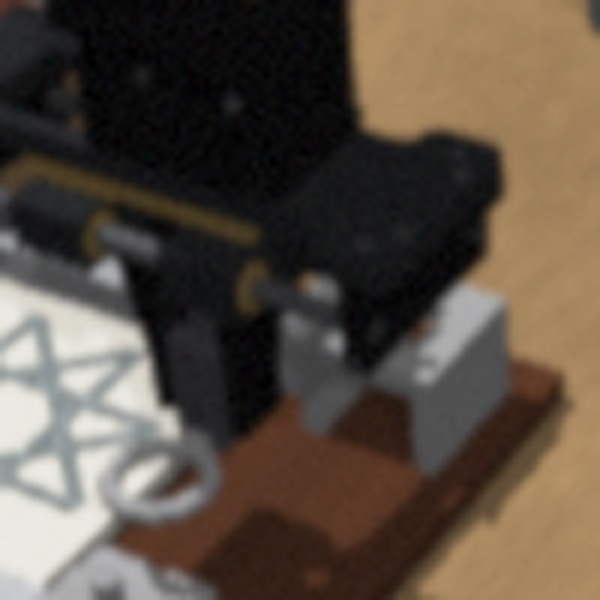

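View pics/w6.png

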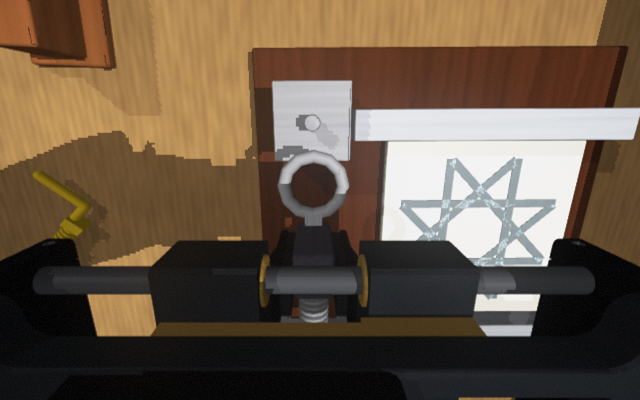

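```bash
python3 - <<'E'
from h import *
c=get_calibration("wrist")
print("posttop",onz("wrist",312.5,122,.076,c),"block",onz("wrist",312.5,121,.06,c),"ring",onz("wrist",314,186,.097+.0134-.019,c))
E
python3 -m inch '[[[0,0.06,0,0,0,0,1],[0,0.12,0,0,0,0,1],[0,0.18,0,0,0,0,1],[0,0.24,0,0,0,0,1],[0,0.295,0,0,0,0,1],[0,0.295,0,0,0,0,1],[0,0.295,0,0,0,0,1]]]' 60
python3 st.py 0.626 0.066 0.097 0.2; python3 - <<'E'
from h import *
c=get_calibration("wrist")
w=camera("wrist")[:,:,::-1];cv2.imwrite("pics/w7.png",w)
sm=camera("side")[:,:,::-1]
cv2.imwrite("pics/s7.png",cv2.resize(sm[110:240,190:320],None,fx=4.5,fy=4.5,interpolation=cv2.INTER_CUBIC))
e=read_state()["ee_pos"]
print(proj("wrist",e+[0,.0336,-.0056],c),proj("wrist",[.6265,.0995,.076],c))
E
```

```text
posttop [0.62588166 0.1006358  0.076     ] block [0.62586423 0.10076588 0.06      ] ring [0.62682662 0.06569279 0.0914    ]
time: 7.95
ee_pos: [0.6265, 0.0654, 0.0963]
eef_rot: [0.499, 0.5, -0.5, 0.501]
ft_force: [0.8, -6.2, -3.0]
width: 0.0196
t 7.95 ee [0.6265 0.0654 0.0963] toolx [-3.0e-04 -1.2e-03 -1.0e+00] jaw ang 0.12 w 0.0196 F [ 0.77 -6.22 -3.  ] T [-1.36 -0.08  0.  ] q [ 0.38  0.55 -0.74  1.56  0.39  1.19 -0.44]
shift share [-0.0044  0.0049  0.0055]
turn 0.2 [ 0.0002 -0.0001  0.0002] 0.1
turn 180.2 [-1.000e-04 -3.000e-04 -4.998e-01] 179.9
[314.01482999 188.88505971] [313.84513806 181.80809746]
```

View pics/w7.png

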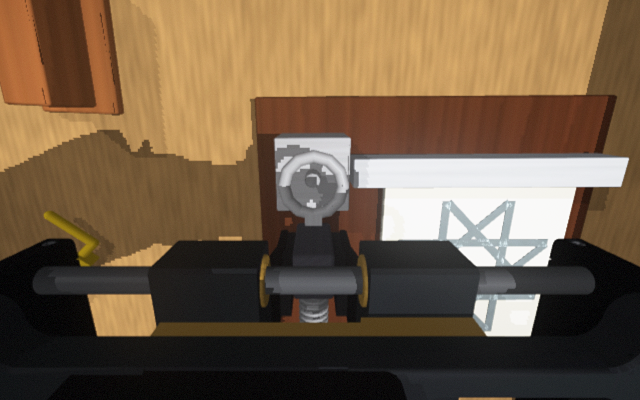

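View pics/s7.png

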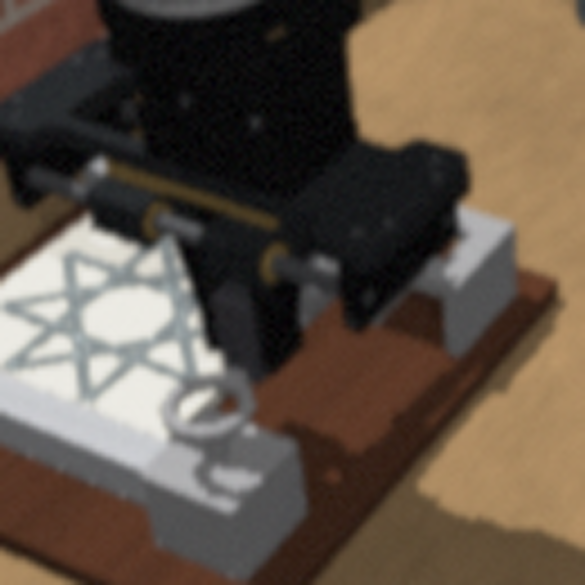

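```bash

python3 -m inch '[[[0,0.01,-0.06,0,0,0,1],[0,0.01,-0.12,0,0,0,1],[0,0.01,-0.17,0,0,0,1],[0,0.01,-0.2,0,0,0,1],[0,0.01,-0.22,0,0,0,1],[0,0.01,-0.22,0,0,0,1],[0,0.01,-0.22,0,0,0,1]]]' 60
python3 st.py 0.626 0.066 0.069 0.2; python3 - <<'E'
from h import *
w=camera("wrist")[:,:,::-1];cv2.imwrite("pics/w8.png",w)
sm=camera("side")[:,:,::-1]
cv2.imwrite("pics/s8.png",cv2.resize(sm[110:240,190:320],None,fx=4.5,fy=4.5,interpolation=cv2.INTER_CUBIC))
E
```

```text
time: 8.75
ee_pos: [0.6269, 0.0662, 0.0704]
eef_rot: [0.499, 0.5, -0.5, 0.501]
ft_force: [-0.3, -6.4, 0.1]
width: 0.02
t 8.75 ee [0.6269 0.0662 0.0704] toolx [ 5.0e-04 -1.3e-03 -1.0e+00] jaw ang 0.09 w 0.02 F [-0.31 -6.44  0.09] T [-1.59 -0.1   0.01] q [ 0.37  0.58 -0.73  1.58  0.41  1.14 -0.46]
shift share [-0.0076 -0.0016 -0.0116]
turn 0.2 [0.0002 0.0001 0.0003] 0.1
turn 180.2 [ 1.000e-04 -3.000e-04 -4.997e-01] 179.9
```

View pics/w8.png

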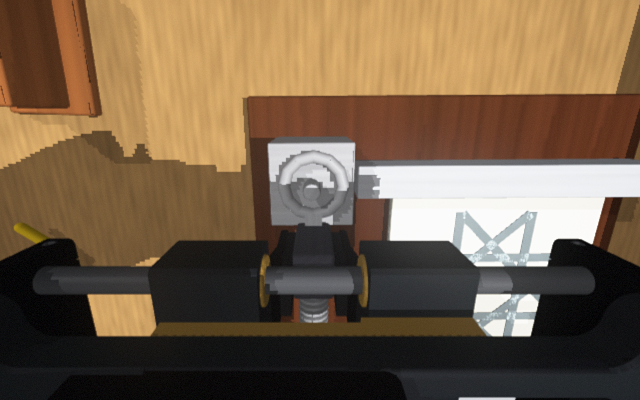

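View pics/s8.png

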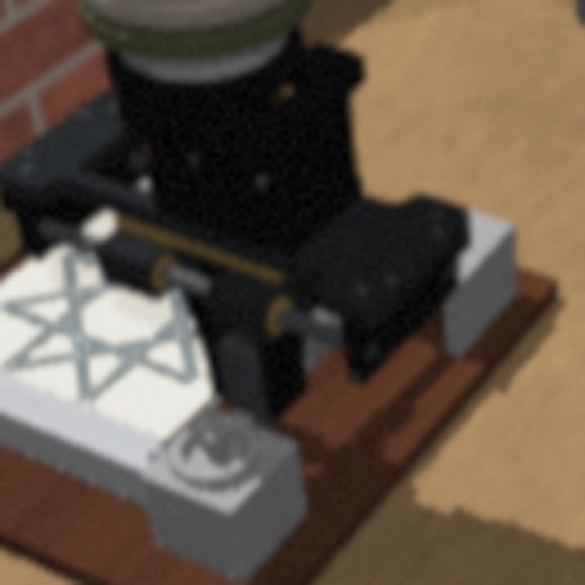

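The ring, centred at wrist (314,186), now surrounds the post at (312,186). I'll seat it the last millimetre or two while watching the vertical force.

```bash

python3 -m inch '[[[0,0,-0.01,0,0,0,1],[0,0,-0.015,0,0,0,1],[0,0,-0.015,0,0,0,1]]]' 60; python3 -m inch '[[[0,0,-0.008,0,0,0,1],[0,0,-0.008,0,0,0,1]]]'; python3 st.py
```

```text
time: 9.15
ee_pos: [0.6271, 0.0661, 0.0693]
eef_rot: [0.499, 0.5, -0.5, 0.501]
ft_force: [-2.6, -6.4, 5.8]
width: 0.0195
time: 9.35
ee_pos: [0.6272, 0.066, 0.0692]
eef_rot: [0.499, 0.5, -0.5, 0.501]
ft_force: [-6.6, -8.6, 13.5]
width: 0.0198
t 9.35 ee [0.6272 0.066  0.0692] toolx [ 0.0011 -0.002  -1.    ] jaw ang 0.07 w 0.0198 F [-6.58 -8.55 13.49] T [-1.81  1.27  0.11] q [ 0.37  0.58 -0.73  1.58  0.42  1.14 -0.46]
```

```bash

python3 -m inch '[[[0,-0.02,0.01,0,0,0,1],[0,-0.04,0.01,0,0,0,1],[0,-0.06,0.01,0,0,0,1],[0,-0.075,0.01,0,0,0,1],[0,-0.075,0.01,0,0,0,1]]]' 60;  python3 st.py
```

```text
time: 9.85
ee_pos: [0.6271, 0.0582, 0.0692]
eef_rot: [0.5, 0.5, -0.499, 0.501]
ft_force: [0.1, -5.1, 5.1]
width: 0.0196
t 9.85 ee [0.6271 0.0582 0.0692] toolx [ 1.2e-03  1.0e-04 -1.0e+00] jaw ang 0.12 w 0.0196 F [ 0.05 -5.11  5.11] T [-1.01 -0.05  0.02] q [ 0.38  0.58 -0.73  1.59  0.41  1.14 -0.44]
```

```bash

python3 -m inch '[[[0,0,0,0,0,0,0.6],[0,0,0,0,0,0,0.6],[0,0,0,0,0,0,0.6],[0,0,0,0,0,0,0.6],[0,0,0,0,0,0,0.6]]]';  python3 st.py;  python3 - <<'E'
from h import *
w=camera("wrist")[:,:,::-1];cv2.imwrite("pics/w9.png",w)
E
```

```text
time: 10.35
ee_pos: [0.6265, 0.0585, 0.0685]
eef_rot: [0.499, 0.501, -0.499, 0.501]
ft_force: [-0.1, 0.6, -0.9]
width: 0.0343
t 10.35 ee [0.6265 0.0585 0.0685] toolx [-2.e-04  3.e-04 -1.e+00] jaw ang 0.15 w 0.0343 F [-0.09  0.61 -0.9 ] T [ 0.02 -0.15  0.  ] q [ 0.38  0.58 -0.73  1.59  0.41  1.14 -0.44]
```

View pics/w9.png

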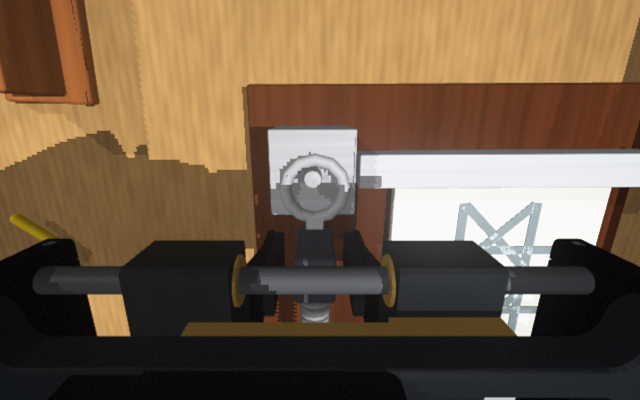

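The wrist view shows the ring at (314,187) hooked on the post at (313,180), and the jaws are clear of the block on both sides. Now I'll go straight up and back the arm away.

```bash

python3 -m inch '[[[0,0,0,0,0,0,0.5],[0,0,0.1,0,0,0,0.5],[0,0,0.25,0,0,0,0.5],[0,0,0.5,0,0,0,0.5],[0,0,0.9,0,0,0,0.5],[0,0,1,0,0,0,0.5]]]'; python3 -m inch '[[[-0.4,0,0.2,0,0,0,0.5],[-0.8,0,0.2,0,0,0,0.5],[-1,0,0.2,0,0,0,0.5]]]'; python3 -m inch '[[[-0.2,0.4,0,0,0,0,0.5],[-0.3,0.8,0,0,0,0,0.5],[-0.3,1,0,0,0,0,0.5]]]';  python3 -m inch '[[[0,0.4,0,0,0,0,0.5],[0,0.8,0,0,0,0,0.5],[0,1,0,0,0,0,0.5],[0,1,0,0,0,0,0.5],[0,1,0,0,0,0,0.5]]]'; python3 st.py;  python3 - <<'E'
from h import *
t=camera("top")[:,:,::-1];cv2.imwrite("pics/t10.png",cv2.resize(t[100:180,250:410],None,fx=5,fy=5,interpolation=cv2.INTER_CUBIC));cv2.imwrite("pics/t10f.png",t)
sm=camera("side")[:,:,::-1]
cv2.imwrite("pics/s10.png",cv2.resize(sm[120:240,190:320],None,fx=5,fy=5,interpolation=cv2.INTER_CUBIC))
E
```

```text
time: 11.0
ee_pos: [0.6288, 0.0594, 0.1959]
eef_rot: [0.502, 0.499, -0.497, 0.503]
ft_force: [0.8, 0.2, -0.2]
width: 0.0434
time: 11.3
ee_pos: [0.5043, 0.0592, 0.214]
eef_rot: [0.499, 0.5, -0.499, 0.502]
ft_force: [1.2, -0.5, 0.3]
width: 0.0433
time: 11.6
ee_pos: [0.4687, 0.1822, 0.2146]
eef_rot: [0.499, 0.501, -0.498, 0.502]
ft_force: [0.2, 0.7, 0.3]
width: 0.0436
time: 12.1
ee_pos: [0.4704, 0.2987, 0.2134]
eef_rot: [0.499, 0.501, -0.499, 0.501]
ft_force: [0.3, -0.5, 0.1]
width: 0.0438
t 12.1 ee [0.4704 0.2987 0.2134] toolx [ 6.e-04  3.e-04 -1.e+00] jaw ang 0.22 w 0.0438 F [ 0.33 -0.49  0.14] T [-0.07 -0.11 -0.07] q [ 0.17  0.33 -0.98  1.62  0.28  1.34 -0.85]
```

View pics/t10.png

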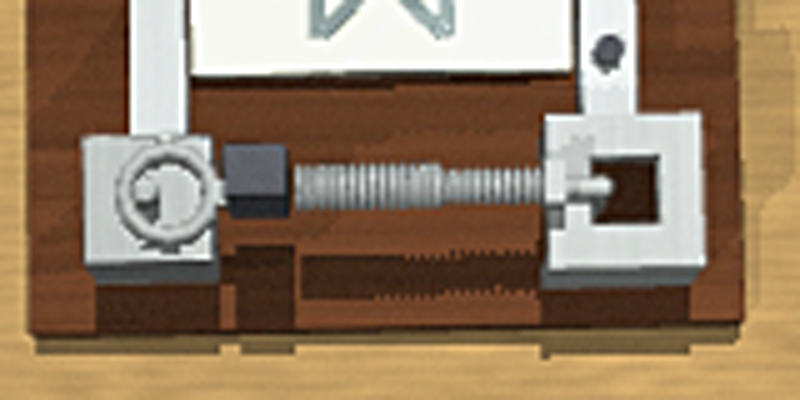

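View pics/s10.png

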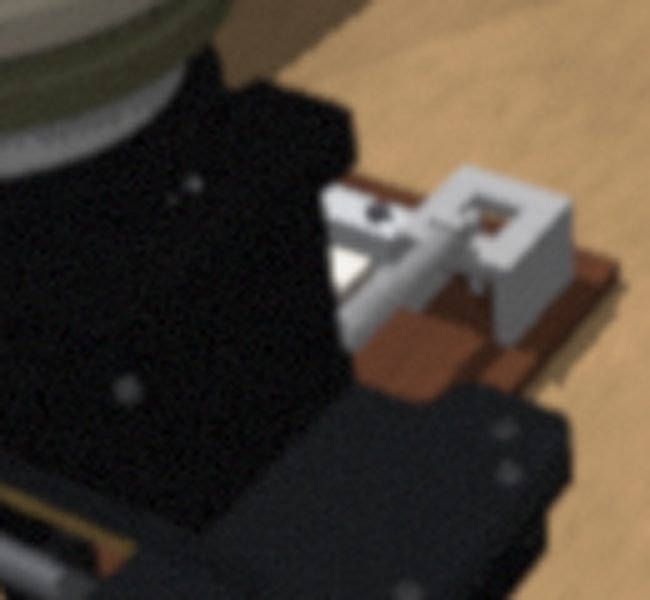

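```bash
python3 - <<'E'
from h import *
g=lambda x,y:(250+(x+.5)/5-.5,100+(y+.5)/5-.5)
b=onz("top",*g(258,182),.105);r=onz("top",*g(165,200),.0635);k=onz("top",*g(610,187),.0635)
print("block",b,"ring",r,"hookend",k)
s=read_state();print(s["time"],s["ft_force"],abs(s["joint_vel"]).max())
E
```

```text
block [0.62127073 0.05474578 0.105     ] ring [0.6235499  0.09211279 0.0635    ] hookend [ 0.6269586 -0.0794084  0.0635   ]
12.2 [ 0.27481792  0.67808699 -0.7946701 ] 0.011930125967044824
```

```bash
python3 -c "
from bench import *
print(close_job())"
```

```text
the job is handed in; nothing more can be done
None
```

The long spring is fitted to the clamp and released, and I handed the job in at about 12.2 s with the arm clear of the bench. No verdict was reported.

**What I did:** I gripped the long grey spring's block at 60 N and put the hook about 12 mm into the square hole. I then stretched the spring by moving 35 mm towards the post; the wrist read about 6 N, as expected. I lowered the ring over the post until it touched, eased back 9 mm so the ring hooked on the post, and opened the gripper. The arm lifted straight up and moved away.

**Last checks (top view):**
- **Ring:** it is round the post. The grip block is about 45 mm from the post along the spring, within the 18–52 mm allowed.
- **Hook:** its shoulder is on the plate and the pin is in the hole, against the side facing the post.
- **Stretch:** grip to hook tip is about 144 mm, against the required 138 mm.
- **Height:** contact came at a tool height of 69.3 mm, against 69.1 mm predicted for fully seated. I did not measure the final height separately after letting go.

**What disagreed:** the block reads about 5 mm to the robot's side of the hole-to-post line. That is well within the 16 mm allowed, so I left it. After release the side camera's view of the ring was blocked by the arm, so only the top view confirms that end.

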